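# Fill the ripening tray from the gravity lane and slide it onto the mat

### The arm

A 6-joint arm with a two-finger parallel gripper is mounted at the origin on the work surface. World frame = base frame: x ahead of the robot, y to its left, z up, the work surface at z = 0. Lengths are in m, angles in rad, forces in N, time in s.
With the tool pointing down it reaches from about 0.35 to 0.8 m from the base axis. Payload 7.3 kg.
Tool frame: the origin (TCP) lies at the very end of the fingers, on their centre line; the grasp point (between the pads) lies 19 mm behind it; z points along the fingers, y is the line along which they close (so a half turn about z gives the same grasp; the last joint's range is limited). The gripper opens to 85 mm and grips with 20 to 120 N. Pads are 22 mm wide; open, the fingers measure 114 mm over their backs; the gripper's body (76 mm by 85 mm) begins 54 mm behind the grasp point. The pads swing forward as they close: fully open they stand 13 mm farther back than shut.
Start: joints at [1.078, 0.342, 1.524, -0, 1.275, -0.146], TCP at [0.178, 0.494, 0.231] pointing down, gripper open.
Joint ranges: [-2.53, 2.53], [-0.77, 2.02], [0.04, 2.7], [-1, 4.14], [0.28, 2.66], [-3.11, 3.11]. Speed limits (rad/s): [2.57, 2.57, 3.14, 3.14, 3.14, 3.14].

### API

Orientations are given as a unit quaternion [x, y, z, w].
In Python, from station import env gives the robot as it stands.
- The arm moves only by the tool servo_tool, never from a script. Its argument "moves" is text: rows parted by semicolons, each of 6 numbers parted by spaces: the shift along the tool's x, y, z in mm, then the turn, a rotation vector about the tool's x, y, z in rad. In form: tx ty tz ax ay az; .... A call has 1 to 12 rows; each row shifts and turns the commanded pose from where the row before left it, along the tool's axes as they then stand; what a row does not reach is not made up. A row lasts 1/10 s, in which the tool goes at most 50 mm and 8.59 degrees, less where a joint would pass 70% of its speed; a pose out of reach is approached as far as the arm can. A call with a gripper value outside its range is refused whole. "claw" is the finger opening in mm, from 0 to 85.4, set as the call begins (left out, the last holds). The fingers move at their own pace and stop on an object; "newtons" is the grip in N (left out, the last holds). Time passes only in rows, so rows that do not move let the fingers close. It gives the time, the measured TCP pose, the force, the opening and the grip force at its end, in the units of the state.
- env.state(): the state, without advancing time (a new reading comes with each control period).
- env.snapshot(name): name is "side" or "top"; returns a dict with "frame" (480x640x3 uint8, red, green, blue), "intrinsics" (3x3 intrinsics, pixels), "R" (3x3) and "t" (3): a world point X has camera coordinates R X + t. Camera axes: x right, y down, z forward; pixel columns grow to the right and rows downward; lengths in m; the calibration is good to about 2 mm. A picture is of the moment at which its call begins. There is no depth.
- env.finish_job(): hands the job in; it is judged then, once.
The state is a dict: "t": time; "q": joint angles; "joint_velocities": joint speeds; "tau": joint torques, N m; "position": TCP position; "ee_rot": TCP orientation; "force": force on the tool from outside, world axes, zero at the start; "wrist_torque": the same for the moment, N m; "width": finger opening in m; "finger_force": force on a finger pad.
Only numpy, scipy, OpenCV 4.12 (cv2) and the standard library are available. Lean on these libraries where they do the work, as an engineer would, in place of code of your own. Each camera call takes 0.05 s, during which the arm holds its last target. There are 200 camera calls.

### The job

Take the front cheese, the one against the stop, from the sloped lane of big cheeses, so that those behind it roll forward, and set it down flat in the empty half of the wooden tray without dropping it. Then slide the filled tray along the bench, without lifting or tipping it, until the whole tray lies on the dark mat with both cheeses still flat in it. Leave everything else where it is.

Things in the scene. Friction and masses are not known exactly. Their poses are not given: they have to be found in the camera images.
- lane_big: wooden gravity lane, fixed on the bench, 66 mm between its side boards, for the 62 mm cheeses: three in file, touching, free to roll down. Origin on the bench under the inner face of the front stop; x runs up the lane, z vertical. The wheel track is 60 mm above the bench at the stop, rises 8 degrees, is 262 mm long. Above it the stop rises 20 mm, the side boards (8 mm thick) 10 mm. The lanes may be swapped.
- lane_small: wooden gravity lane, fixed on the bench, 50 mm between its side boards, for the 46 mm cheeses: three in file, touching. Origin on the bench under the inner face of the front stop; x runs up the lane, z vertical. The wheel track is 60 mm above the bench at the stop, rises 8 degrees, is 262 mm long. Above it the stop rises 20 mm, the side boards (8 mm thick) 10 mm. Leave alone.
- big0: firm white mould-ripened cheese, a flat drum 62 mm in diameter and 42 mm tall, 0.13 kg; origin at the centre of its underside, z its axis, pointing up (leaning with the lane's slope while it is on the lane); the front cheese of the big-cheese lane, against its stop: the one to take. Its centre stands 31 mm up the lane from the stop.
- big1: firm white mould-ripened cheese, a flat drum 62 mm in diameter and 42 mm tall, 0.13 kg; origin at the centre of its underside, z its axis, pointing up (leaning with the lane's slope while it is on the lane); second in the lane at the start, 62 mm farther up.
- big2: firm white mould-ripened cheese, a flat drum 62 mm in diameter and 42 mm tall, 0.13 kg; origin at the centre of its underside, z its axis, pointing up (leaning with the lane's slope while it is on the lane); third in the lane at the start.
- tray: loose open wooden tray lying on the bench, outside 200 mm (x) by 156 mm (y) by 36 mm tall, walls and floor 8 mm thick, rush-covered floor, about 0.45 kg. Origin at the centre of its underside, z up. Its half towards +x holds a cheese, its half towards -x (nearer the robot) is empty.
- tray_cheese: firm white mould-ripened cheese, a flat drum 62 mm in diameter and 42 mm tall, 0.13 kg; origin at the centre of its underside, z its axis, pointing up (leaning with the lane's slope while it is on the lane); the one already in the tray, about 50 mm from the tray's centre towards its +x.
- mat: dark rubber mat let in flush with the bench top (nothing to bump against), 300 mm (x) by 230 mm (y), to the right (-y) of the tray, 190 to 240 mm from centre to centre. Origin at its centre; fixed.
- small0: firm white cheese, a smaller flat drum 46 mm in diameter and 36 mm tall; origin at the centre of its underside; leave alone; front in the small lane.
- small1: firm white cheese, a smaller flat drum 46 mm in diameter and 36 mm tall; origin at the centre of its underside; leave alone; second in the small lane.
- small2: firm white cheese, a smaller flat drum 46 mm in diameter and 36 mm tall; origin at the centre of its underside; leave alone; third in the small lane.
- loose_cheese: firm white cheese, a smaller flat drum 46 mm in diameter and 36 mm tall; origin at the centre of its underside; leave alone; standing by itself on the bench, near the robot.
- brush: hand brush lying on the bench beyond the tray; origin at the middle of its underside; leave alone.
- jar: glass jar, 68 mm across, 100 mm tall, standing beyond the tray, off its left corner; origin at the centre of its underside; leave alone.
- cup: white cup, 76 mm across, 85 mm tall, on the robot's side of the mat; origin at the centre of its underside; leave alone.
- bottle: bottle, 60 mm across, 170 mm tall, to the right of the mat; origin at the centre of its underside; leave alone.
- weight: small brass scale weight, 40 mm across, 48 mm tall, near the robot on the right; origin at the centre of its underside; leave alone.
- tray_corner0 (a point): bottom outer corner of the tray at its -x, -y (-100, -78 mm from its origin)
- tray_corner1 (a point): bottom outer corner of the tray at its -x, +y (-100, 78 mm from its origin)
- tray_corner2 (a point): bottom outer corner of the tray at its +x, -y (100, -78 mm from its origin)
- tray_corner3 (a point): bottom outer corner of the tray at its +x, +y (100, 78 mm from its origin)

How it is judged:
By the outcome, as a careful person would: the job done as asked, in the order asked, and still so for the second after the job is handed in, with the robot touching nothing.
It also fails if it takes over 51 s, if anything falls off the work surface, if the arm or the gripper's body presses on something with over 40 N, if the wrist force passes 120 N, or if a joint passes its speed limit or range.

## Working session

There is one attempt and no reset: what is moved stays moved. The work goes in short steps, Python scripts to look and compute and a tool call to move; the robot and the scene stay as the last step left them, time stands still between calls to the robot, and variables do not carry over. Pictures are saved under pics/ and viewed, at most 12 in all, crops included, and the job is handed in when it is done.

Besides the shell and the picture viewer there is one more tool, called after ">>>" by a JSON object that holds its "api" and its "payload", one argument or row to a line. servo_tool: Moves the arm, as the interface text tells. Its arguments: {"type":"object","properties":{"moves":{"type":"string"},"claw":{"type":"number"},"newtons":{"type":"number"}},"required":["moves"]}

```bash
mkdir -p pics; python3 - <<'E'
from station import env
import cv2,pickle
S={}
for n in("top","side"):
    s=env.snapshot(n);S[n]=s
    cv2.imwrite(f"pics/{n}0.png",s["frame"][:,:,::-1])
    print(n,s["intrinsics"],s["R"],s["t"])
pickle.dump(S,open("s0.pkl","wb"))
print(env.state())
E
```

```text
top [[436.43899032   0.         320.34662252]
 [  0.         436.43899032 240.91229078]
 [  0.           0.           1.        ]] [[ 0.00142937 -0.99978327  0.02076967]
 [-0.98313303 -0.00520346 -0.18281786]
 [ 0.18288632 -0.02015803 -0.98292739]] [-0.11610865  0.55439653  1.07520372]
side [[499.91980753   0.         322.50694164]
 [  0.         499.91980753 237.62138513]
 [  0.           0.           1.        ]] [[-0.99177465 -0.12784702 -0.0061787 ]
 [-0.08306363  0.67959257 -0.72887199]
 [ 0.09738311 -0.72236354 -0.68462212]] [0.51099785 0.17192686 1.18993389]
{'t': 0.1, 'q': array([ 1.07799207e+00,  3.42662380e-01,  1.52487066e+00,  9.01971516e-07,
        1.27540429e+00, -1.46002713e-01]), 'joint_velocities': array([-0.00037687, -0.00132154, -0.00192079,  0.00262791,  0.0014318 ,
        0.00081256]), 'tau': array([-4.16722332e-04, -4.34449553e+01, -2.46490055e+01, -3.46149682e-04,
        4.67360427e-03,  2.25848754e-05]), 'position': array([0.17826309, 0.49345296, 0.23070835]), 'ee_rot': array([ 1.72533206e-01,  9.85003472e-01, -6.38199552e-04, -2.11524495e-04]), 'force': array([-0.40076026, -0.82210486,  0.89586016]), 'wrist_torque': array([ 0.03746974, -0.00894741,  0.02022565]), 'finger_force': 0.0, 'width': 0.08486391642862492}
```

View pics/top0.png

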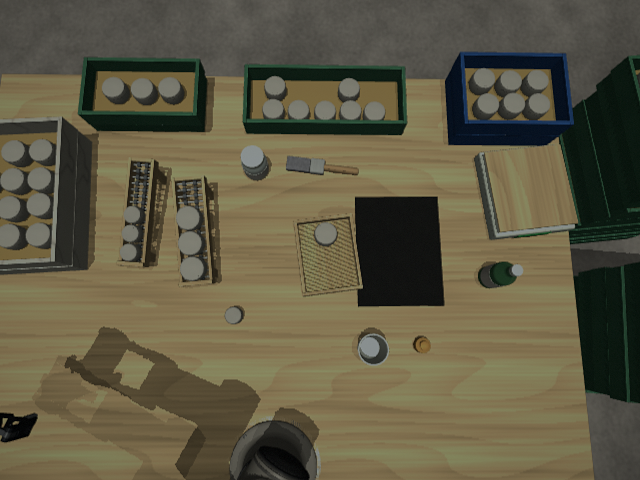

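View pics/side0.png

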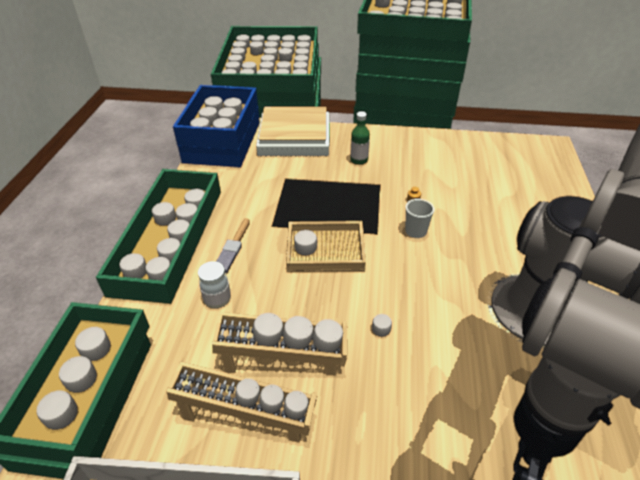

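The top view shows the big lane with its front cheese at about (192,269), and the tray from (296,218) to (361,293) with its cheese at (326,233). The mat spans (355,196) to (443,306). I'll enlarge this area.

```bash
python3 - <<'E'
import cv2,pickle
S=pickle.load(open("s0.pkl","rb"))
f=S["top"]["frame"][:,:,::-1]
a=cv2.resize(f[170:300,165:225],None,fx=4.5,fy=4.5,interpolation=cv2.INTER_CUBIC)
b=cv2.resize(f[190:310,285:450],None,fx=4.5,fy=4.5,interpolation=cv2.INTER_CUBIC)
cv2.imwrite("pics/lane.png",a);cv2.imwrite("pics/tray.png",b);print(a.shape,b.shape)
E
```

```text
(585, 270, 3) (540, 742, 3)
```

View pics/lane.png

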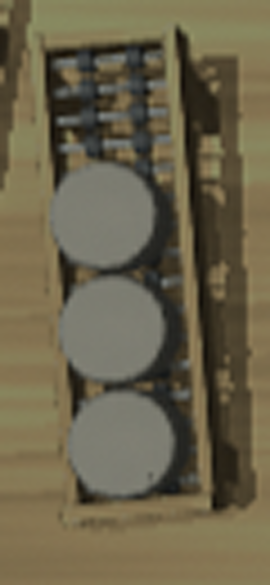

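View pics/tray.png

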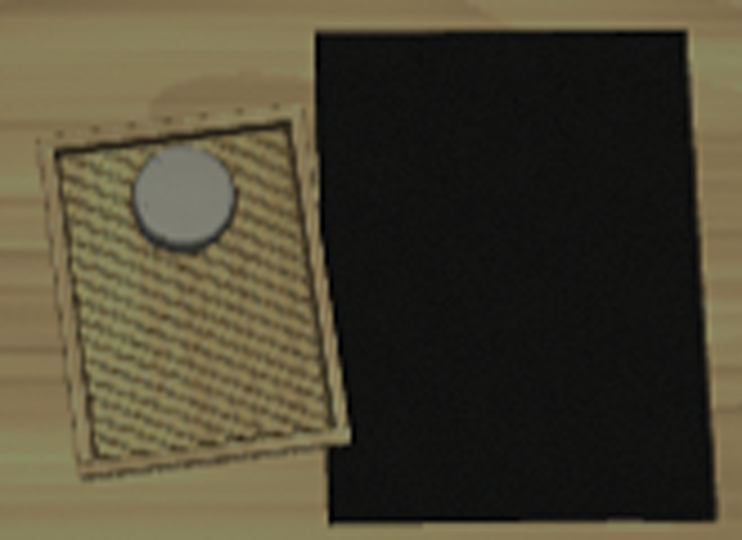

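The lane crop gives cheese-top centres at (122,443), (113,329) and (103,216). In the tray crop, the rim corners are at about (38,142), (300,108), (350,438) and (84,474), and the cheese is at (184,196). The mat corners are (316,31), (686,31), (716,520) and (330,523).

```bash
cat > h.py <<'E'
import numpy as np
def ray(s,px,z):
    c=-s["R"].T@s["t"]; d=s["R"].T@np.linalg.inv(s["intrinsics"])@np.array([px[0],px[1],1.])
    return c+d*(z-c[2])/d[2]
E
python3 - <<'E'
import pickle,numpy as np
from h import ray
from scipy.spatial.transform import Rotation as Rn
np.set_printoptions(precision=4,suppress=True)
S=pickle.load(open("s0.pkl","rb"));s=S["top"]
p=lambda u,o:((u[0]+.5)/4.5-.5+o[0],(u[1]+.5)/4.5-.5+o[1])
L=[ray(s,p(u,(165,170)),z) for u,z in (((122,443),.106),((113,329),.1147),((103,216),.1234))]
print("cam",-s["R"].T@s["t"],"lane",L); d=L[2]-L[0];print("yaw",np.arctan2(d[1],d[0]),np.linalg.norm(d))
T=np.array([ray(s,p(u,(285,190)),.036) for u in((38,142),(300,108),(350,438),(84,474))]);print(T)
loc=np.array([[.1,.078],[.1,-.078],[-.1,-.078],[-.1,.078]])
c=T[:,:2].mean(0);z=(T[:,0]-c[0]+1j*(T[:,1]-c[1]))*np.conj(loc[:,0]+1j*loc[:,1]);yaw=np.angle(z.sum())
print("tray",c,yaw,[np.linalg.norm(T[i]-T[(i+1)%4]) for i in range(4)])
print("tc",ray(s,p((184,196),(285,190)),.05))
M=np.array([ray(s,p(u,(285,190)),0) for u in((316,31),(686,31),(716,520),(330,523))]);print(M,M.mean(0))
for n,u,z in(("loose",(234,315),.036),("cup",(373,348),.085),("weight",(422,344),.048),("jar",(253,157),.1)):print(n,ray(s,u,z))
from station import env
print(Rn.from_quat(env.state()["ee_rot"]).as_matrix())
E
```

```text
cam [ 0.3486 -0.0915  1.1606] lane [array([0.4765, 0.1975, 0.106 ]), array([0.537 , 0.2033, 0.1147]), array([0.5974, 0.2097, 0.1234])]
yaw 0.10044769740739797 0.1227439561958129
[[ 0.6105 -0.0424  0.036 ]
 [ 0.632  -0.1967  0.036 ]
 [ 0.4378 -0.2231  0.036 ]
 [ 0.4169 -0.0711  0.036 ]]
tray [ 0.5243 -0.1333] 0.13978176212178212 [np.float64(0.1557242806246948), np.float64(0.19604276622458983), np.float64(0.15344904359399147), np.float64(0.1957044227244017)]
tc [ 0.5758 -0.1277  0.05  ]
[[ 0.6898 -0.2104  0.    ]
 [ 0.6915 -0.4389  0.    ]
 [ 0.3931 -0.4424  0.    ]
 [ 0.3909 -0.2148  0.    ]] [ 0.5413 -0.3266  0.    ]
loose [0.3659 0.1037 0.036 ]
cup [ 0.2875 -0.2406  0.085 ]
weight [ 0.2952 -0.3685  0.048 ]
jar [0.7631 0.0592 0.1   ]
[[-0.9405  0.3399 -0.0006]
 [ 0.3399  0.9405 -0.0012]
 [ 0.0002 -0.0013 -1.    ]]
```

```bash
cat >> h.py <<'E'
from scipy.spatial.transform import Rotation as Rn
np.set_printoptions(precision=4,suppress=True)
def tool(yaw,lean=0.):   # x_tool = -(up-lane direction), y_tool = lateral
    e=np.array([np.cos(lean)*np.cos(yaw),np.cos(lean)*np.sin(yaw),np.sin(lean)]);l=np.array([-np.sin(yaw),np.cos(yaw),0])
    return Rn.from_matrix(np.c_[-e,l,-np.cross(e,l)])
def delta(st,pos,rot):
    R0=Rn.from_quat(st["ee_rot"]);d=np.array(pos)-st["position"]
    print("turn(tool) rad",(R0.inv()*rot).as_rotvec(),"shift mm, old axes",1e3*R0.inv().apply(d),"new axes",1e3*rot.inv().apply(d))
E
python3 - <<'E'
from h import *;from station import env
st=env.state();R=tool(.1004,np.radians(8));n=-R.as_matrix()[:,2]
g=np.array([.4765,.1975,.106])-.029*n;print("grasp",g,n)
delta(st,g+.08*n,R)
E
```

```text
grasp [0.4805 0.1979 0.0773] [-0.1385 -0.0139  0.9903]
turn(tool) rad [-0.0325 -0.1378 -0.4464] shift mm, old axes [-374.688  -179.9356   74.3705] new axes [-247.1161 -324.3553  109.6638]
```

>>> {"api": "servo_tool", "payload": {
  "moves": "-31 -15 0 0 0 0;-31 -15 0 0 0 0;-31 -15 0 0 0 0;-31 -15 0 0 0 0;-31 -15 0 0 0 0;-31 -15 0 0 0 0;-31 -15 0 0 0 0;-31 -15 0 0 0 0;-31 -15 0 0 0 0;-31 -15 0 0 0 0;-31 -15 0 0 0 0;-33 -15 0 0 0 0",
  "claw": 85,
  "newtons": 30
}}

```text
t: 1.3
position: [0.4695, 0.1962, 0.231]
ee_rot: [0.173, 0.985, -0.0, -0.0]
force: [-0.1, 0.4, -0.5]
width: 0.0848
finger_force: 0.0
```

>>> {"api": "servo_tool", "payload": {
  "moves": "0 0 15 -0.008 -0.034 -0.112;0 0 15 -0.008 -0.034 -0.112;0 0 15 -0.008 -0.034 -0.112;0 0 15 -0.008 -0.034 -0.112;0 0 0 0 0 0;0 0 0 0 0 0"
}}

```text
t: 1.9
position: [0.472, 0.1974, 0.1716]
ee_rot: [-0.049, 0.996, 0.004, 0.069]
force: [0.1, 0.4, 1.2]
width: 0.0847
finger_force: 0.0
```

```bash
python3 - <<'E'
from h import *;from station import env
import cv2
st=env.state();R=tool(.1004,np.radians(8));n=-R.as_matrix()[:,2]
g=np.array([.4765,.1975,.106])-.029*n;print(st["t"],st["position"])
delta(st,g,R)
s=env.snapshot("top");cv2.imwrite("pics/t1.png",cv2.resize(s["frame"][180:300,140:240,::-1],None,fx=5,fy=5,interpolation=cv2.INTER_CUBIC))
E
```

```text
1.9 [0.472  0.1974 0.1716]
turn(tool) rad [ 0.0011 -0.0021 -0.0016] shift mm, old axes [ 4.5308 -0.469  94.6048] new axes [ 4.7342 -0.3612 94.5953]
```

View pics/t1.png

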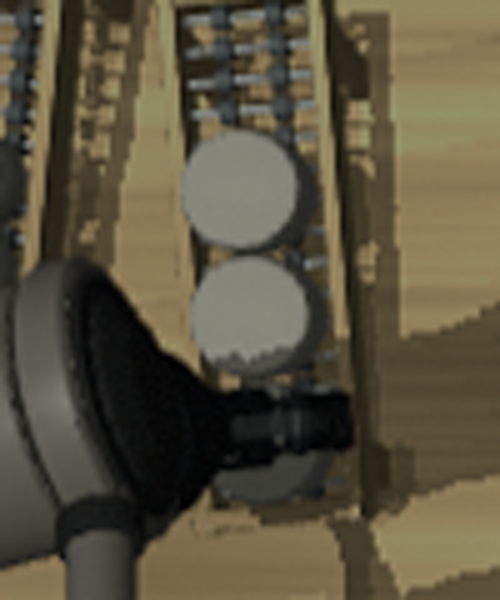

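The view shows the open gripper over the front cheese, with its finger line across the lane at about (290,425). I'll descend.

>>> {"api": "servo_tool", "payload": {
  "moves": "4.5 0 24 0 0 0;0 0 24 0 0 0;0 0 18 0 0 0;0 0 12 0 0 0;0 0 8 0 0 0;0 0 5 0 0 0;0 0 3.5 0 0 0;0 0 0 0 0 0"
}}

```text
t: 2.75
position: [0.4808, 0.1984, 0.0773]
ee_rot: [-0.051, 0.996, 0.004, 0.069]
force: [-0.4, 0.2, 0.5]
width: 0.0848
finger_force: 0.0
```

>>> {"api": "servo_tool", "payload": {
  "moves": "0 0 0 0 0 0;0 0 0 0 0 0;0 0 0 0 0 0;0 0 0 0 0 0;0 0 0 0 0 0;0 0 0 0 0 0",
  "claw": 50,
  "newtons": 30
}}

```text
t: 3.35
position: [0.481, 0.1984, 0.0779]
ee_rot: [-0.051, 0.996, 0.004, 0.07]
force: [-1.4, -1.1, 5.8]
width: 0.0609
finger_force: 31.6
```

>>> {"api": "servo_tool", "payload": {
  "moves": "-0.7 0 -5 0 0 0;-0.7 0 -5 0 0 0;-1.4 0 -10 0 0 0;-1.4 0 -10 0 0 0;-2.1 0 -15 0 0 0;-2.1 0 -15 0 0 0;-2 0 -14 0 0 0;-0.8 0 -6 0 0 0;0 0 0 0 0 0;0 0 0 0 0 0"
}}

```text
t: 4.35
position: [0.4804, 0.1982, 0.1578]
ee_rot: [-0.051, 0.996, 0.004, 0.069]
force: [1.0, -0.3, -1.5]
width: 0.061
finger_force: 33.2
```

```bash
python3 - <<'E'
from h import *;from station import env
import cv2
st=env.state();yaw=.1398;c=np.array([.5243,-.1333])-.05*np.array([np.cos(yaw),np.sin(yaw)])
print(c,st["position"],st["width"],st["finger_force"])
delta(st,[*c,.12],tool(yaw))
a=env.snapshot("side");cv2.imwrite("pics/s2.png",cv2.resize(a["frame"][200:400,180:430,::-1],None,fx=3,fy=3,interpolation=cv2.INTER_CUBIC))
E
```

```text
[ 0.4748 -0.1403] [0.4804 0.1982 0.1578] 0.0610334047748169 33.24581265449524
turn(tool) rad [-0.0017  0.1382 -0.0378] shift mm, old axes [  44.8825 -336.211    31.5907] new axes [  52.7746 -334.4204   37.7904]
```

View pics/s2.png

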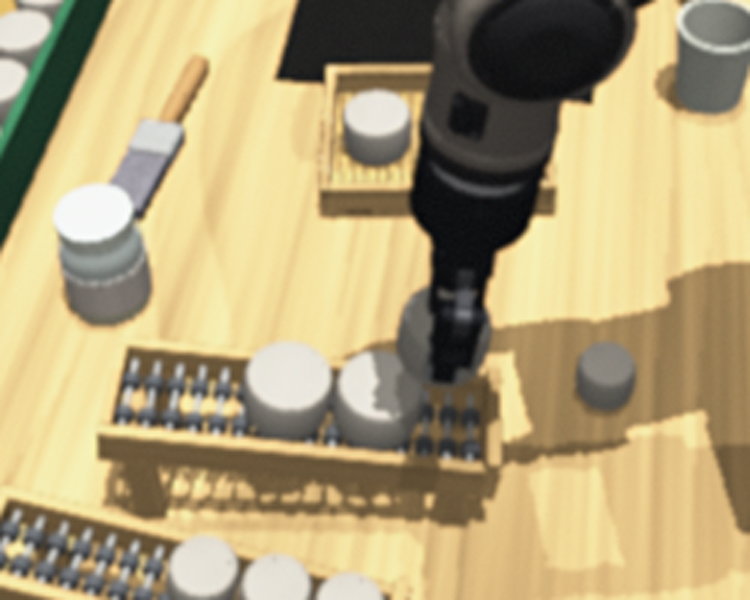

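The cheese is held at about (445,330), clear of the lane. The other two are still behind, at (380,395) and (290,385). I'll carry the held one over to the tray.

>>> {"api": "servo_tool", "payload": {
  "moves": "2 -14 0 0 0 0;3 -25 0 0 0 0;4 -32 0 0 0 0;5 -34 0 0 0 0;5 -34 0 0 0 0;5 -34 0 0 0 0;5 -34 0 0 0 0;5 -34 0 0 0 0;4 -34 0 0 0 0;4 -30 0 0 0 0;2 -20 0 0 0 0;1 -11 0 0 0 0"
}}

```text
t: 5.6
position: [0.4702, -0.142, 0.1507]
ee_rot: [-0.05, 0.996, 0.004, 0.069]
force: [0.6, -0.8, -1.6]
width: 0.0608
finger_force: 33.3
```

>>> {"api": "servo_tool", "payload": {
  "moves": "0 0 5 0 0.035 -0.01;0 0 5 0 0.035 -0.01;0 0 6 0 0.034 -0.01;0 0 6 0 0.034 -0.008;0 0 0 0 0 0;0 0 0 0 0 0"
}}

```text
t: 6.2
position: [0.4725, -0.1396, 0.1291]
ee_rot: [-0.071, 0.998, -0.001, -0.0]
force: [0.5, -0.5, -1.3]
width: 0.0609
finger_force: 33.4
```

```bash
python3 - <<'E'
from h import *;from station import env
import cv2
st=env.state()
print(st["t"],st["position"],st["width"],st["finger_force"],st["force"])
delta(st,[.4748,-.1403,.03],tool(.1398))
a=env.snapshot("side");cv2.imwrite("pics/s3.png",cv2.resize(a["frame"][200:400,180:430,::-1],None,fx=3,fy=3,interpolation=cv2.INTER_CUBIC))
E
```

```text
6.2 [ 0.4725 -0.1396  0.1291] 0.06093074491775002 33.35191011428833 [ 0.483  -0.5494 -1.2968]
turn(tool) rad [-0.0012 -0.0002  0.0014] shift mm, old axes [-2.1839 -0.9095 99.0885] new axes [-2.1681 -1.0227 99.0877]
```

View pics/s3.png

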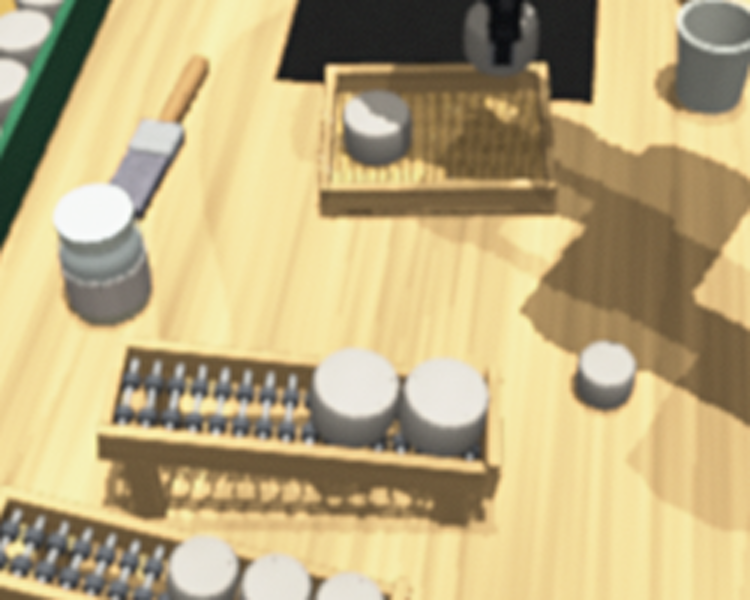

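The other cheeses have rolled forward to the stop, at (445,405). The held cheese is above the empty half, so I'll lower it.

>>> {"api": "servo_tool", "payload": {
  "moves": "-2 -1 15 0 0 0;0 0 22 0 0 0;0 0 22 0 0 0;0 0 18 0 0 0;0 0 11 0 0 0;0 0 8 0 0 0;0 0 4 0 0 0;0 0 2 0 0 0;0 0 0 0 0 0"
}}

```text
t: 7.15
position: [0.4748, -0.1413, 0.0279]
ee_rot: [-0.07, 0.998, -0.001, 0.001]
force: [0.6, 0.2, -1.1]
width: 0.061
finger_force: 33.4
```

>>> {"api": "servo_tool", "payload": {
  "moves": "0 0 1 0 0 0;0 0 1 0 0 0;0 0 1 0 0 0;0 0 0 0 0 0;0 0 0 0 0 0"
}}

```text
t: 7.65
position: [0.4746, -0.1412, 0.0246]
ee_rot: [-0.07, 0.998, -0.001, 0.0]
force: [-0.4, 0.6, -1.9]
width: 0.0611
finger_force: 33.4
```

>>> {"api": "servo_tool", "payload": {
  "moves": "0 0 1 0 0 0;0 0 1 0 0 0;0 0 0 0 0 0;0 0 0 0 0 0"
}}

```text
t: 8.05
position: [0.4746, -0.1411, 0.0225]
ee_rot: [-0.07, 0.998, -0.001, 0.0]
force: [-0.2, -1.1, -0.9]
width: 0.0611
finger_force: 33.4
```

>>> {"api": "servo_tool", "payload": {
  "moves": "0 0 1 0 0 0;0 0 0 0 0 0;0 0 0 0 0 0"
}}

```text
t: 8.35
position: [0.4748, -0.1412, 0.0219]
ee_rot: [-0.07, 0.998, -0.001, 0.001]
force: [-1.0, 0.6, 3.9]
width: 0.0612
finger_force: 33.7
```

Contact. I'll release and lift out.

>>> {"api": "servo_tool", "payload": {
  "moves": "0 0 0 0 0 0;0 0 0 0 0 0;0 0 0 0 0 0;0 0 0 0 0 0;0 0 0 0 0 0",
  "claw": 80
}}

```text
t: 8.85
position: [0.4746, -0.1412, 0.0215]
ee_rot: [-0.07, 0.998, -0.001, 0.0]
force: [-0.7, -0.0, -0.4]
width: 0.0798
finger_force: 0.0
```

>>> {"api": "servo_tool", "payload": {
  "moves": "0 0 -5 0 0 0;0 0 -10 0 0 0;0 0 -20 0 0 0;0 0 -30 0 0 0;0 0 -30 0 0 0;0 0 -25 0 0 0;0 0 0 0 0 0;0 0 0 0 0 0"
}}

```text
t: 9.65
position: [0.4747, -0.141, 0.1424]
ee_rot: [-0.07, 0.998, -0.001, 0.001]
force: [-0.6, 0.5, 0.2]
width: 0.08
finger_force: 0.0
```

```bash
python3 - <<'E'
from h import *;from station import env
import cv2
st=env.state();print(st["t"],st["position"],st["q"],st["width"])
yaw=.1398;e=np.array([np.cos(yaw),np.sin(yaw),0]);l=np.array([-e[1],e[0],0])
p=np.array([.5243,-.1333,.12])+.13*l
for s in(1,-1): # tool y along +-tray x
    R=Rn.from_matrix(np.c_[np.cross(s*e,[0,0,-1]),s*e,[0,0,-1]]);delta(st,p,R)
a=env.snapshot("top");cv2.imwrite("pics/t4.png",cv2.resize(a["frame"][180:320,230:380,::-1],None,fx=4,fy=4,interpolation=cv2.INTER_CUBIC))
E
```

```text
9.65 [ 0.4747 -0.141   0.1424] [-0.443   0.3807  1.7364 -0.0013  1.0213 -2.153 ] 0.08004737334382554
turn(tool) rad [-0.0005  0.0038  1.5709] shift mm, old axes [-50.2026 130.808   22.1857] new axes [130.7527  50.2346  22.4376]
turn(tool) rad [-0.0038 -0.0005 -1.5707] shift mm, old axes [-50.2026 130.808   22.1857] new axes [-130.7527  -50.2346   22.4376]
```

View pics/t4.png

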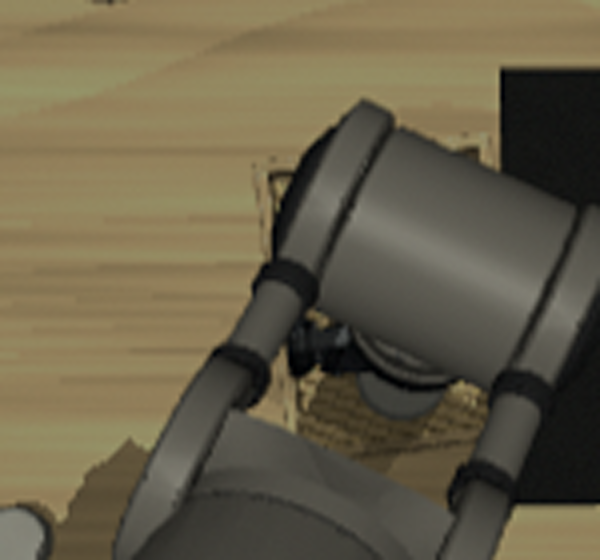

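The placed cheese is upright at about (400,395), partly hidden by the arm. I'll move to the tray's left side with the finger line along the tray's x.

>>> {"api": "servo_tool", "payload": {
  "moves": "-5 13 0 0 0 0;-9 24 0 0 0 0;-12 32 0 0 0 0;-12 32 0 0 0 0;-8 20 0 0 0 0;-4 10 0 0 0 0",
  "claw": 60
}}

```text
t: 10.3
position: [0.5053, -0.0017, 0.1404]
ee_rot: [-0.071, 0.997, -0.0, -0.001]
force: [0.5, -0.3, -0.2]
width: 0.06
finger_force: 0.0
```

>>> {"api": "servo_tool", "payload": {
  "moves": "0 0 0 0 0 0.143;0 0 0 0 0 0.143;0 0 0 0 0 0.143;0 0 0 0 0 0.143;0 0 0 0 0 0.143;0 0 0 0 0 0.143;0 0 0 0 0 0.143;0 0 0 0 0 0.143;0 0 0 0 0 0.143;0 0 0 0 0 0.143;0 0 0 0 0 0.141;0 0 0 0 0 0"
}}

```text
t: 11.5
position: [0.5054, -0.0043, 0.1407]
ee_rot: [0.657, 0.754, -0.001, 0.0]
force: [-1.0, -0.9, -0.2]
width: 0.0602
finger_force: 0.0
```

```bash
python3 - <<'E'
from h import *;from station import env
import cv2
st=env.state();print(st["t"],st["position"],st["q"])
yaw=.1398;e=np.array([np.cos(yaw),np.sin(yaw),0]);l=np.array([-e[1],e[0],0])
R=Rn.from_matrix(np.c_[np.cross(e,[0,0,-1]),e,[0,0,-1]]);print(R.as_matrix())
delta(st,np.array([.5243,-.1333,.010])+.13*l,R)
a=env.snapshot("top");cv2.imwrite("pics/t5.png",cv2.resize(a["frame"][180:320,230:380,::-1],None,fx=4,fy=4,interpolation=cv2.INTER_CUBIC))
E
```

```text
11.5 [ 0.5054 -0.0043  0.1407] [-0.1592  0.4014  1.7081 -0.0018  1.0325 -0.2964]
[[-0.1393  0.9902  0.    ]
 [ 0.9902  0.1393  0.    ]
 [ 0.      0.     -1.    ]]
turn(tool) rad [-0.0008  0.0014 -0.0017] shift mm, old axes [ -0.2263   0.8851 130.7234] new axes [ -0.4079   0.781  130.7236]
```

View pics/t5.png

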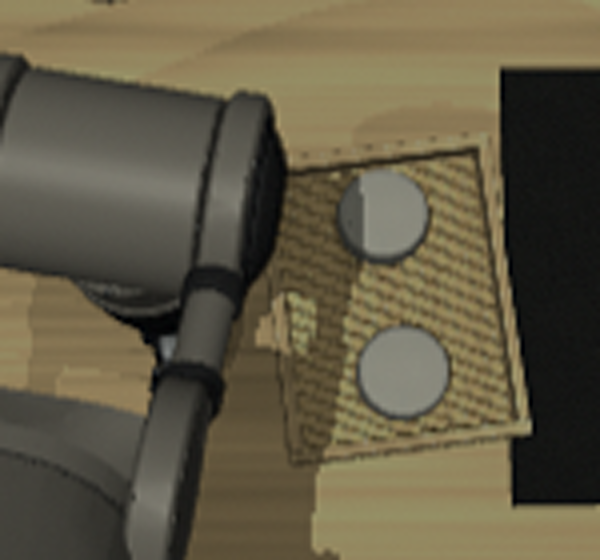

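Both cheeses lie flat in the tray, at (385,215) and (403,370). I'll lower beside the left wall and approach it.

>>> {"api": "servo_tool", "payload": {
  "moves": "0 1 15 0 0 0;0 0 25 0 0 0;0 0 25 0 0 0;0 0 25 0 0 0;0 0 18 0 0 0;0 0 12 0 0 0;0 0 7 0 0 0;0 0 3 0 0 0;0 0 0 0 0 0"
}}

```text
t: 12.45
position: [0.5071, -0.0044, 0.0115]
ee_rot: [0.656, 0.755, -0.0, 0.001]
force: [-0.2, -0.4, 0.7]
width: 0.0601
finger_force: 0.0
```

>>> {"api": "servo_tool", "payload": {
  "moves": "-6 0 0 0 0 0;-8 0 0 0 0 0;-8 0 0 0 0 0;-5 0 0 0 0 0;-3 0 0 0 0 0;-3 0 0 0 0 0;-3 0 0 0 0 0;-3 0 0 0 0 0;-3 0 0 0 0 0;-4 0 0 0 0 0;-4 0 0 0 0 0;-4 0 0 0 0 0"
}}

```text
t: 13.65
position: [0.5138, -0.0569, 0.0114]
ee_rot: [0.656, 0.755, -0.0, -0.0]
force: [-0.6, 6.4, 2.2]
width: 0.0597
finger_force: 3.1
```

>>> {"api": "servo_tool", "payload": {
  "moves": "-5 0 0 0 0 0;-5 0 0 0 0 0;-6 0 0 0 0 0;-6 0 0 0 0 0;-6 0 0 0 0 0;-6 0 0 0 0 0;-6 0 0 0 0 0;-6 0 0 0 0 0;-6 0 0 0 0 0;-6 0 0 0 0 0;-6 0 0 0 0 0;-6 0 0 0 0 0"
}}

```text
t: 14.85
position: [0.5235, -0.1261, 0.0114]
ee_rot: [0.656, 0.755, -0.0, -0.0]
force: [-0.2, 6.1, 2.1]
width: 0.0602
finger_force: 3.1
```

>>> {"api": "servo_tool", "payload": {
  "moves": "-6 0 0 0 0 0;-6 0 0 0 0 0;-6 0 0 0 0 0;-6 0 0 0 0 0;-6 0 0 0 0 0;-6 0 0 0 0 0;-6 0 0 0 0 0;-6 0 0 0 0 0;-5 0 0 0 0 0;-4 0 0 0 0 0;-3 0 0 0 0 0;-2 0 0 0 0 0"
}}

```text
t: 16.05
position: [0.532, -0.1874, 0.0114]
ee_rot: [0.656, 0.755, -0.0, -0.001]
force: [-0.5, 6.4, 2.6]
width: 0.0601
finger_force: 3.2
```

```bash
python3 - <<'E'
from h import *;from station import env
import cv2
a=env.snapshot("top");cv2.imwrite("pics/t6.png",cv2.resize(a["frame"][185:315,300:460,::-1],None,fx=4,fy=4,interpolation=cv2.INTER_CUBIC))
E
```

```text
(no output)
```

View pics/t6.png

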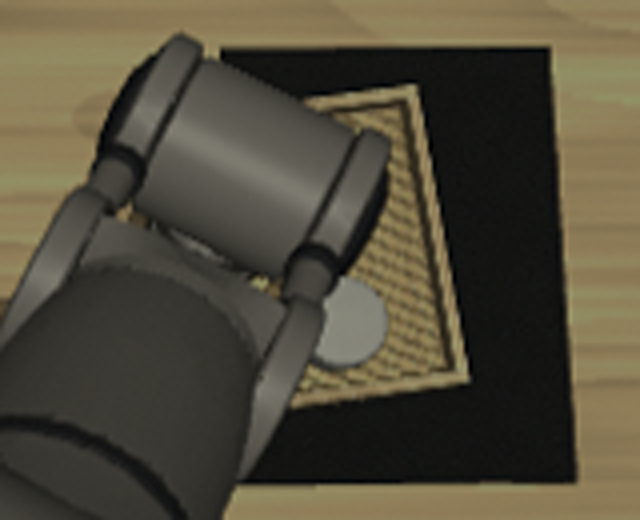

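The tray kept its heading: its right corners are at (415,87) and (468,380), and the mat's right edge is at about (570,380), so the gap is about 78 mm. I'll push another 53 mm and back off.

>>> {"api": "servo_tool", "payload": {
  "moves": "-5 0 0 0 0 0;-5 0 0 0 0 0;-6 0 0 0 0 0;-6 0 0 0 0 0;-6 0 0 0 0 0;-6 0 0 0 0 0;-6 0 0 0 0 0;-4 0 0 0 0 0;-4 0 0 0 0 0;-3 0 0 0 0 0;-2 0 0 0 0 0;0 0 0 0 0 0"
}}

```text
t: 17.3
position: [0.5395, -0.2401, 0.0114]
ee_rot: [0.656, 0.755, -0.0, -0.0]
force: [-0.9, 4.6, 0.3]
width: 0.0599
finger_force: 2.4
```

>>> {"api": "servo_tool", "payload": {
  "moves": "5 0 0 0 0 0;10 0 0 0 0 0;20 0 0 0 0 0;25 0 0 0 0 0;30 0 -10 0 0 0;30 0 -20 0 0 0;30 0 -30 0 0 0;30 0 -30 0 0 0;20 0 -20 0 0 0;10 0 -10 0 0 0;0 0 0 0 0 0;0 0 0 0 0 0"
}}

```text
t: 18.5
position: [0.5106, -0.0333, 0.1307]
ee_rot: [0.656, 0.755, -0.001, 0.001]
force: [0.6, -0.8, -0.3]
width: 0.0603
finger_force: 0.0
```

```bash
python3 - <<'E'
from station import env
import cv2
print(env.state()["t"])
a=env.snapshot("top");cv2.imwrite("pics/t7.png",cv2.resize(a["frame"][140:360,110:480,::-1],None,fx=2.1,fy=2.1,interpolation=cv2.INTER_CUBIC))
E
```

```text
18.5
```

View pics/t7.png

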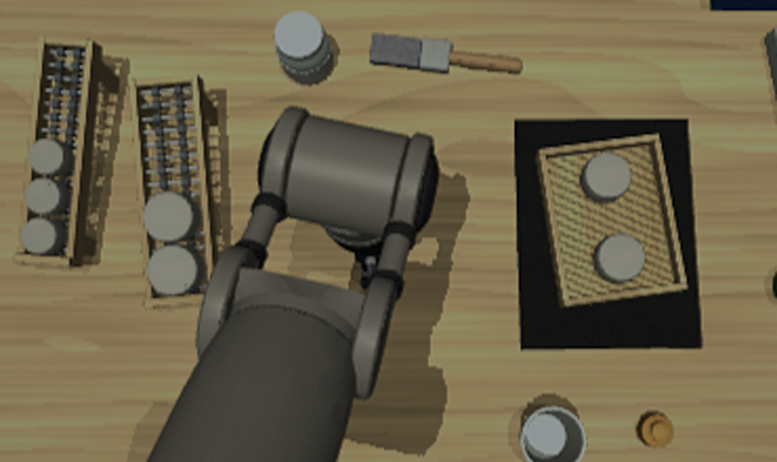

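The tray, corners from (540,150) to (687,287), lies wholly on the mat with both cheeses flat. Both lane cheeses are forward against the stop.

```bash
python3 -c "
from station import env
print(env.finish_job())"
```

```text
the job is handed in; nothing more can be done
None
```

The front big cheese is flat in the tray, the two behind it rolled forward to the stop, and the whole tray is on the mat with both cheeses flat; I handed the job in at about 18.5 s, and no result came back.

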